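# Rock the seesaw gate and feed the balls into the other pot

## Robot

A 6-joint arm with a two-finger parallel gripper is mounted at the origin on a cart in front of the work surface, level with it; the furniture and walls round the work are solid. World frame = base frame: x ahead of the robot, y to its left, z up, the work surface at z = 0. Lengths are in m, angles in rad, forces in N, time in s.
With the tool pointing down it reaches from about 0.35 to 1 m from the base axis. Payload 7.1 kg.
Tool frame: the origin (TCP) lies on the centre line of the jaws, within the pads' length; the fingertips stand 25 mm ahead of it and the grasp point (between the pads) lies 6 mm ahead of it (env.nose_length is the distance from the TCP to the fingertips, in m); z points along the fingers, y is the line along which they close (so a half turn about z gives the same grasp; the last joint's range is limited). The gripper opens to 85 mm and grips with 20 to 120 N. Pads are 22 mm wide; open, the fingers measure 114 mm over their backs; the gripper's body (76 mm by 85 mm) begins 54 mm behind the grasp point. The pads swing forward as they close: fully open they stand 13 mm farther back than shut.
Start: joints at [-1.359, 0.423, 1.63, -0, 1.089, -0.019], TCP at [0.143, -0.608, 0.256] pointing down, gripper open.
Joint ranges: [-3, 3], [-0.9, 2.11], [0.09, 2.58], [-1.31, 4.45], [0.11, 2.69], [-2.54, 2.54]. Speed limits (rad/s): [2.39, 2.39, 3.01, 3.14, 3.14, 3.14].

## Interface

Orientations are given as a unit quaternion [w, x, y, z].
In Python, from rig import readout, eyes, order, env gives the robot as it stands.
- The arm moves only by the tool arm_command, never from a script. Its argument "moves" is a list of rows, each a list of 7 numbers: the turn, a rotation vector about the world's x, y, z in rad, then the shift along the world's x, y, z in cm, then the opening, from 0 (shut) to 1 (fully open). A call has 1 to 8 rows; each row shifts and turns the commanded pose from where the row before left it; what a row does not reach is not made up. A row lasts 1/10 s, in which the tool goes at most 50 mm and 8.59 degrees, less where a joint would pass 70% of its speed; a pose out of reach is approached as far as the arm can. A call is refused whole if a number of a shift passes 5 or a number of a turn 0.15, either way. A call with a gripper value outside its range is refused whole. The fingers move at their own pace and stop on an object; the grip force is fixed at half the most. Time passes only in rows, so rows that do not move let the fingers close. It gives the time, the measured TCP pose, the force, the opening and the grip force at its end, in the units of the state.
- readout.sense(): the state, without advancing time (a new reading comes with each control period).
- eyes.camera(name): name is "side" or "top"; returns the picture (384x512x3 uint8, blue, green, red); there is no depth.
- eyes.camera_info(name): a dict with "intrinsics" (3x3 intrinsics, pixels), "T" (4x4, takes a point from camera to world coordinates). Camera axes: x right, y up, looking along -z (the intrinsics and any distortion apply to the point x, -y, -z); pixel columns grow to the right and rows downward; lengths in m; the calibration is good to about 2 mm. A picture is of the moment at which its call begins. camera_info takes no time and is no camera call.
- order.job_done(): hands the job in; it is judged then, once.
The state is a dict: "t": time; "joint_pos": joint angles; "joint_velocities": joint speeds; "effort": joint torques, N m; "tool_pos": TCP position; "orientation": TCP orientation; "force": force on the tool from outside, world axes, zero at the start; "torque": the same for the moment, N m; "gripper_width": finger opening in m; "grasp_force": force on a finger pad.
Only numpy, scipy, OpenCV 4.12 (cv2) and the standard library are available. Lean on these libraries where they do the work, as an engineer would, in place of code of your own. Each camera call takes 0.05 s, during which the arm holds its last target. There are 200 camera calls.

## Task

The seesaw gate of the ball sorter is tipped towards the wrong pot. Press its raised paddle down until the gate has rocked fully over to the other side, then push the two waiting rubber balls with the fingertips along their rails and over the hump, just until they roll on by themselves down the gate into the pot on the newly lowered side. Lift or carry nothing, and leave the pots, the saucer and the tools around where they stand.

Things in the scene. Friction and masses are not known exactly. Their poses are not given: they have to be found in the camera images.
- sorter: Fixed ball sorter on a plywood base (240x170x12 mm). Origin: on the table top under the middle of its seesaw gate; x runs along the feed rails from the balls to the gate (away from the robot), y to the left, z up; yaw up to 0.25 rad either way. The gate is an aluminium channel 300 mm long along y, 66 mm wide, on a pivot along x at y=0, z=140 mm; its far wall rises 41 mm above the pivot.
- rail_near_end (a point): Near end of the feed rails, midway between them, at the height of their tops: x=-168, z=179 mm of the sorter. The rails are two parallel 8 mm steel rods at y=-14 and +14 mm, running from here to x=-34 mm, the gate; rod tops 171 mm high in the dip (x=-140), 164 mm at the gate. Above the base board nothing stands in front of this end.
- hump (a point): Crest of the feed rails, midway between them, at the height of their tops: x=-75, z=175.5 mm of the sorter. A ball whose centre is past it rolls by itself onto the middle of the gate and down to its lower end. Balls may be touched until their centres are 35 mm past the hump (x=-40 mm); from there they must run alone.
- gate (a joint): Tilt of the seesaw gate, rad. +0.24 = left (+y) end fully down on its stop, -0.24 = right (-y) end fully down. A steel tumbler weight (44 mm disc on a mast, top 107 mm above the pivot, behind the channel) tips it to the nearer stop and keeps it there; it starts at either stop, or falling onto it in the first second. Under 1.5 N pressed down on the raised paddle's middle rocks it past the centre; a paddle's middle travels 57 mm.
- paddle_left (a point): Centre of the top face of the left paddle, a plywood tab 50 mm (x) by 44 mm (y), 6 mm thick, fixed to the robot side of the gate channel: 58 mm towards the robot from the pivot axis' middle, 120 mm left of the pivot. Moves with the gate: about 173 mm high when raised, 116 mm when lowered. The near wall of the channel, on its far side, is 20 mm higher than its top.
- paddle_right (a point): Centre of the top face of the right paddle, the same as the left one mirrored: 120 mm right of the pivot.
- ball_rear_center (a point): Centre of the rear (nearer the robot) black rubber ball, 40 mm diameter, about 45 g, lying in the dip of the feed rails at about x=-140, y=0, z=187 mm of the sorter.
- ball_front_center (a point): Centre of the front black rubber ball, 40 mm diameter, about 45 g, lying on the rails before the rear one and touching it, just short of the hump; pushing the rear ball forward pushes it as well.
- pot_left: Loose terracotta pot, 121 mm diameter, 90 mm high, open top, standing under the left end of the gate. Origin: centre of its underside.
- pot_right: Loose terracotta pot, the same as the other, under the right end of the gate. Origin: centre of its underside.
- weeder: Bystander: hand weeder with an orange handle, 235 mm long, 25 mm thick, lying left of the sorter. Origin: centre of its underside.
- trowel: Bystander: small hand trowel with a pale handle, 260 mm long, 60 mm wide, lying right of the sorter. Origin: centre of its underside.
- saucer: Bystander: pink clay saucer, 90 mm diameter, 18 mm high, to the right in front of the sorter. Origin: centre of its underside.

How it is judged:
On the way, in this order (a step that is already met when the one before it is completed fails the run):
1. the gate has been rocked fully over to the other side while both balls still wait on the rails (distance of any of paddle_left, paddle_right from where it was at the start of the episode above 0.0297 m and (value of joint gate above 0.2 rad or value of joint gate below -0.2 rad) and z of each of ball_rear_center, ball_front_center in the frame of sorter above 0.175 m and x of each of ball_rear_center, ball_front_center in the frame of sorter below -0.07 m), for 0.2 s.
2. both balls have rolled into the pot under the newly lowered end (distance of any of paddle_left, paddle_right from where it was at the start of the episode above 0.0297 m and ((value of joint gate above 0.2 rad and horizontal distance between each of ball_rear_center, ball_front_center and pot_left below 0.05 m and z of ball_rear_center in the frame of pot_left between 0.015 and 0.085 m and z of ball_front_center in the frame of pot_left between 0.015 and 0.085 m) or (value of joint gate below -0.2 rad and horizontal distance between each of ball_rear_center, ball_front_center and pot_right below 0.05 m and z of ball_rear_center in the frame of pot_right between 0.015 and 0.085 m and z of ball_front_center in the frame of pot_right between 0.015 and 0.085 m))), for 0.2 s.
At the end, for the whole second after the job is handed in: The gate is tilted over 0.2 rad to the side opposite to its start (its paddles over 29.7 mm from where they were), both balls lie at rest inside the pot on that side (within 50 mm of its axis, centres under 85 mm above its underside), and both pots stand upright (all of step 2 and linear speed of each of ball_rear, ball_front below 0.05 m/s and angle between each of pot_left, pot_right's own z axis and vertical below 0.15 rad); the robot touches nothing.
It fails at once if a ball was lifted off the rails (centre more than 230 mm above the table) (height (world z) of any of ball_rear_center, ball_front_center above 0.23 m).
It fails at once if a ball was touched past the rails (on the gate or beyond) instead of running by itself ((x of ball_rear_center in the frame of sorter above -0.04 m and contact force between the fingers and ball_rear above 0.3 N) or (x of ball_front_center in the frame of sorter above -0.04 m and contact force between the fingers and ball_front above 0.3 N)).
It fails at once if a pot was moved by more than 30 mm (distance of any of pot_left, pot_right from where it was at the start of the episode above 0.03 m).
It fails at once if a bystander was moved by more than 30 mm (distance of any of weeder, trowel, saucer from where it was at the start of the episode above 0.03 m).
It also fails if it takes over 45 s, if anything falls off the work surface, if the arm or the gripper's body presses on something with over 40 N, if the wrist force passes 120 N, or if a joint passes its speed limit or range.

## Working session

There is one attempt and no reset: what is moved stays moved. The work goes in short steps, Python scripts to look and compute and a tool call to move; the robot and the scene stay as the last step left them, time stands still between calls to the robot, and variables do not carry over. Pictures are saved under pics/ and viewed, at most 10 in all, crops included, and the job is handed in when it is done.

Besides the shell and the picture viewer there is one more tool, called after "Emit:" as name(argument=value, ...), one argument or row to a line, values as JSON. arm_command: Moves the arm, as the interface text tells. Its arguments: {"type":"object","properties":{"moves":{"type":"array"}},"required":["moves"]}

```bash
mkdir -p pics
python3 - <<'E'
from rig import readout, eyes, order, env
import cv2,numpy as np
for n in("top","side"):
    i=eyes.camera_info(n);print(n,np.round(i["intrinsics"],1).tolist(),np.round(i["T"],3).tolist(),[k for k in i])
    cv2.imwrite(f"pics/{n}0.png",eyes.camera(n))
s=readout.sense();print(s["t"],s["tool_pos"],s["orientation"],s["gripper_width"],env.nose_length)
E
```

```text
top [[385.8, 0.0, 256.4], [0.0, 385.8, 192.9], [0.0, 0.0, 1.0]] [[0.011, 0.984, -0.175, 0.348], [-1.0, 0.014, 0.017, -0.01], [0.019, 0.175, 0.984, 1.334], [0.0, 0.0, 0.0, 1.0]] ['intrinsics', 'T']
side [[412.8, 0.0, 247.0], [0.0, 412.8, 197.4], [0.0, 0.0, 1.0]] [[-0.929, 0.199, -0.311, 0.08], [-0.369, -0.536, 0.76, 1.175], [-0.015, 0.82, 0.571, 1.012], [0.0, 0.0, 0.0, 1.0]] ['intrinsics', 'T']
0.1 [ 0.14286936 -0.60795391  0.25560606] [-7.15169869e-04  9.93348933e-01  1.15140693e-01 -8.36084362e-05] 0.0854611016274462 0.025
```

View pics/top0.png

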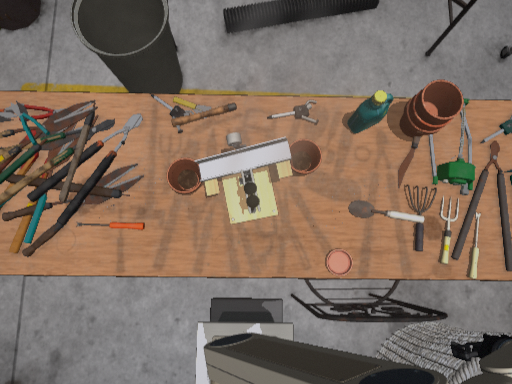

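View pics/side0.png

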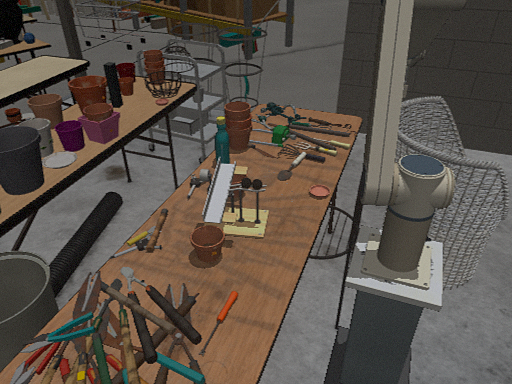

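Run:
```python
import cv2,numpy as np
a=cv2.imread("pics/top0.png")[125:228,165:325];b=cv2.imread("pics/side0.png")[150:270,180:280]
a=cv2.resize(a,None,fx=5,fy=5,interpolation=2)
b=cv2.resize(b,None,fx=5,fy=5,interpolation=2)
cv2.imwrite("pics/c1.png",a);cv2.imwrite("pics/c2.png",b)
```

```text
(no output)
```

View pics/c1.png

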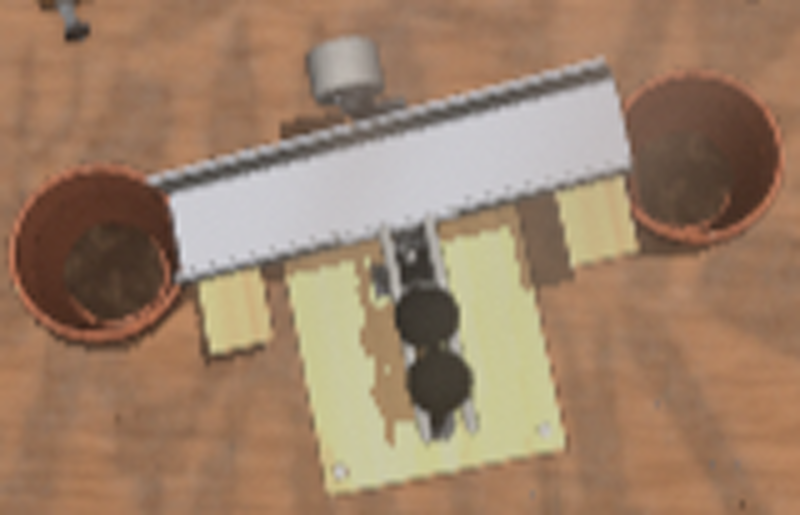

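View pics/c2.png

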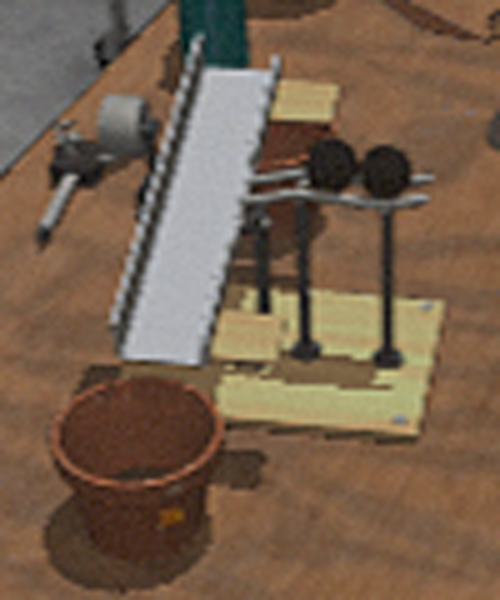

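```bash
cat > h.py <<'E'
from rig import readout, eyes, order, env
import numpy as np
def ray(n,u,v):
    i=eyes.camera_info(n);K=i["intrinsics"];T=np.array(i["T"])
    d=np.linalg.inv(K)@[u,v,1];return T[:3,3],T[:3,:3]@(d*[1,-1,-1])
def plane(n,u,v,z):
    o,d=ray(n,u,v);return o+d*(z-o[2])/d[2]
def tri(a,b):
    A=[];B=[]
    for n,p in(("top",a),("side",b)):
        o,d=ray(n,*p);d=d/np.linalg.norm(d);P=np.eye(3)-np.outer(d,d);A.append(P);B.append(P@o)
    return np.linalg.lstsq(np.vstack(A),np.hstack(B),rcond=None)[0]
E
python3 - <<'E'
from h import *
np.set_printoptions(precision=4,suppress=True)
t=lambda x,y:(164.6+x/5,124.6+y/5)
s=lambda x,y:(179.6+x/5,149.6+y/5)
for nm,a,z,b in(("front",(427,316),.192,(333,164)),("rear",(439,380),.187,(386,171)),("padR",(598,222),.173,(307,101)),("padL",(236,313),.116,(250,335)),("cornL",(332,493),.012,(418,436)),("cornR",(564,449),.012,(442,302))):
    print(nm,plane("top",*t(*a),z),plane("side",*s(*b),z),tri(t(*a),s(*b)))
E
```

```text
front [ 0.5669 -0.0097  0.192 ] [ 0.5641 -0.0042  0.192 ] [ 0.5671 -0.0098  0.1881]
rear [ 0.5288 -0.0174  0.187 ] [ 0.527  -0.0161  0.187 ] [ 0.5283 -0.0176  0.1859]
padR [ 0.6313 -0.1147  0.173 ] [ 0.6284 -0.1094  0.173 ] [ 0.6316 -0.1152  0.1692]
padL [0.5817 0.1129 0.116 ] [0.5811 0.1163 0.116 ] [0.5823 0.1132 0.1135]
cornL [0.4769 0.0538 0.012 ] [0.4723 0.0627 0.012 ] [0.4766 0.0539 0.0039]
cornR [ 0.5093 -0.1055  0.012 ] [ 0.5108 -0.1015  0.012 ] [ 0.5108 -0.1054  0.0091]
```

Emit:
arm_command(
  moves=[
    [0,0,0,2,2,0,0],
    [0,0,0,3.7,3.7,0,0],
    [0,0,0,3.7,3.7,0,0],
    [0,0,0,3.7,3.7,0,0],
    [0,0,0,3.7,3.7,0,0],
    [0,0,0,3.7,3.7,0,0],
    [0,0,0,3.7,3.7,0,0],
    [0,0,0,3.7,3.7,0,0],
  ],
)

```text
t: 0.9
tool_pos: [0.4115, -0.3392, 0.2562]
orientation: [-0.0, 0.993, 0.115, -0.0]
force: [0.4, -0.4, -0.2]
gripper_width: -0.0001
grasp_force: 0.0
```

Emit:
arm_command(
  moves=[
    [0,0,0,3.7,3.7,0,0],
    [0,0,0,3.7,3.7,0,0],
    [0,0,0,3.7,3.7,0,0],
    [0,0,0,3.7,3.7,0,0],
    [0,0,0,3.7,3.7,0,0],
    [0,0,0,2.4,2.8,0,0],
    [0,0,0,0,0,0,0],
    [0,0,0,0,0,0,0],
  ],
)

```text
t: 1.7
tool_pos: [0.6111, -0.1354, 0.2556]
orientation: [-0.0, 0.993, 0.116, -0.001]
force: [-0.4, 0.1, -0.3]
gripper_width: 0.0
grasp_force: 0.0
```

Emit:
arm_command(
  moves=[
    [0,0,0,1.0,1.0,0,0],
    [0,0,0,1.0,0.9,0,0],
    [0,0,0,0,0,-2,0],
    [0,0,0,0,0,-1,0],
    [0,0,0,0,0,0,0],
  ],
)

```text
t: 2.2
tool_pos: [0.6302, -0.1171, 0.2245]
orientation: [-0.001, 0.993, 0.115, -0.002]
force: [-0.9, -0.3, 1.0]
gripper_width: -0.0002
grasp_force: 0.0
```

Run:
```python
from h import *
import cv2
a=eyes.camera("top")[125:228,165:325];b=eyes.camera("side")[130:250,180:300]
cv2.imwrite("pics/d.png",np.hstack([cv2.resize(a,(466,300)),cv2.resize(b,(300,300))]))
```

```text
(no output)
```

View pics/d.png

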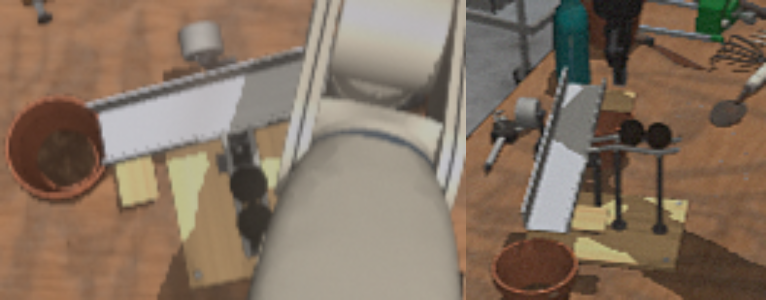

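The side view shows the closed fingers (about 620,80) standing just above the right paddle (620,100), clear of the channel wall. Pressing down now.

Emit:
arm_command(
  moves=[
    [0,0,0,0,0,-1.5,0],
    [0,0,0,0,0,-1,0],
    [0,0,0,0,0,-1,0],
    [0,0,0,0,0,-1,0],
    [0,0,0,0,0,-1,0],
    [0,0,0,0,0,-1,0],
    [0,0,0,0,0,-1,0],
    [0,0,0,0,0,0,0],
  ],
)

```text
t: 3.1
tool_pos: [0.6302, -0.1169, 0.1494]
orientation: [-0.0, 0.993, 0.115, -0.001]
force: [-0.1, -0.6, 0.2]
gripper_width: -0.0004
grasp_force: 0.0
```

Emit:
arm_command(
  moves=[
    [0,0,0,0,0,-0.5,0],
    [0,0,0,0,0,0,0],
    [0,0,0,0,0,0,0],
  ],
)

```text
t: 3.4
tool_pos: [0.6314, -0.1172, 0.1466]
orientation: [0.0, 0.993, 0.115, 0.0]
force: [0.9, -0.0, -0.6]
gripper_width: 0.0
grasp_force: 0.0
```

Emit:
arm_command(
  moves=[
    [0,0,0,0,0,3,0],
    [0,0,0,0,0,4,0],
    [0,0,0,0,0,3,0],
    [0,0,0,-3,0,0,0],
    [0,0,0,-3,1.5,0,0],
    [0,0,0,-3,2,0,0],
    [0,0,0,-3,2,0,0],
    [0,0,0,0,0,0,0],
  ],
)

```text
t: 4.2
tool_pos: [0.5075, -0.0604, 0.2464]
orientation: [-0.001, 0.993, 0.116, -0.001]
force: [-0.2, -0.4, -0.1]
gripper_width: -0.0
grasp_force: 0.0
```

Run:
```python
from h import *
import cv2
a=eyes.camera("top")[125:228,165:325];b=eyes.camera("side")[130:250,180:300]
cv2.imwrite("pics/e.png",np.hstack([cv2.resize(a,(466,300)),cv2.resize(b,(300,300))]))
```

```text
(no output)
```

View pics/e.png

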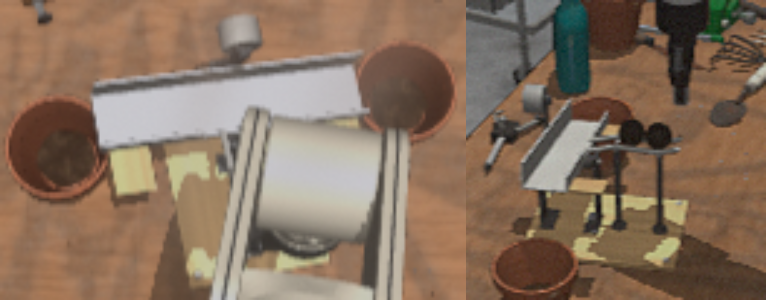

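The gate now leans right, with both balls still at (630–658,132) in the side view. Next I move behind the rear ball.

Emit:
arm_command(
  moves=[
    [0,0,0,-2.6,0,0,0],
    [0,0,0,0,2,0,0],
    [0,0,0,0,1.4,0,0],
    [0,0,0,0,0,-2,0],
    [0,0,0,0,0,-1.7,0],
    [0,0,0,0,0,0,0],
    [0,0,0,0,0,0,0],
  ],
)

```text
t: 5.0
tool_pos: [0.4862, -0.0281, 0.2095]
orientation: [0.0, 0.993, 0.115, 0.0]
force: [0.5, -0.7, -0.5]
gripper_width: 0.0
grasp_force: 0.0
```

Run:
```python
from h import *
import cv2
b=eyes.camera("side")[140:220,190:290]
cv2.imwrite("pics/f.png",cv2.resize(b,None,fx=6,fy=6))
```

```text
(no output)
```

View pics/f.png

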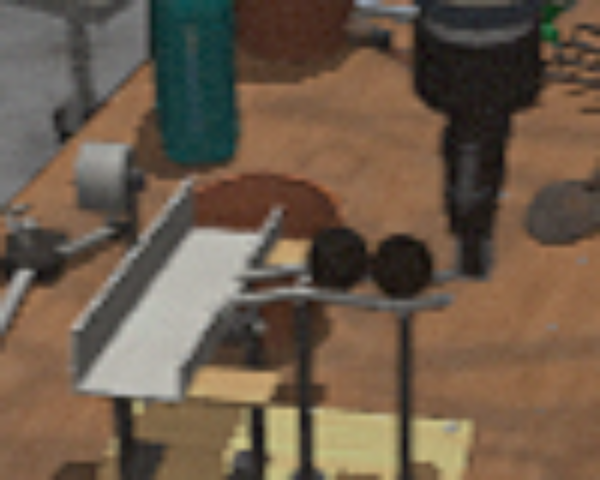

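Fingertips stand just behind the rail ends, at (470,272), level with the rear ball at (402,265). I'll push gently along the rails.

Emit:
arm_command(
  moves=[
    [0,0,0,0.6,0.3,0,0],
    [0,0,0,0.6,0.2,0,0],
    [0,0,0,0.6,0.12,0,0],
    [0,0,0,0.6,0.12,0,0],
    [0,0,0,0.6,0.12,0,0],
    [0,0,0,0.6,0.12,0,0],
    [0,0,0,0.6,0.12,0,0],
    [0,0,0,0.6,0.12,0,0],
  ],
)

```text
t: 5.85
tool_pos: [0.5337, -0.0159, 0.2093]
orientation: [-0.0, 0.993, 0.115, -0.0]
force: [-0.2, -0.4, 0.4]
gripper_width: -0.0002
grasp_force: 0.3
```

Run:
```python
from h import *
import cv2
b=eyes.camera("side")[140:220,190:290]
cv2.imwrite("pics/g.png",cv2.resize(b,None,fx=6,fy=6))
```

```text
(no output)
```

View pics/g.png

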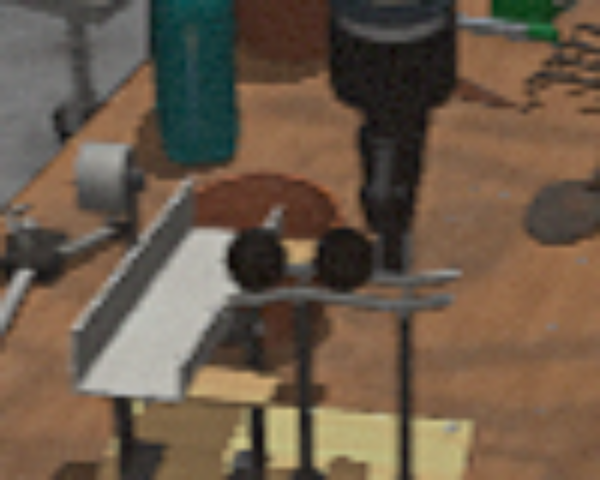

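The front ball (258,258) has cleared the hump and is rolling off; the rear ball (343,258) still needs about 33 mm. I'll continue, let it go and then back off.

Emit:
arm_command(
  moves=[
    [0,0,0,0,0,0,0],
    [0,0,0,0,0,0,0],
    [0,0,0,0.6,0.12,0,0],
    [0,0,0,0.6,0.12,0,0],
    [0,0,0,0.6,0.12,0,0],
    [0,0,0,0.6,0.12,0,0],
    [0,0,0,0.6,0.12,0,0],
    [0,0,0,0.3,0.06,0,0],
  ],
)

```text
t: 6.7
tool_pos: [0.5672, -0.0092, 0.2093]
orientation: [0.0, 0.993, 0.115, 0.0]
force: [0.2, -0.3, 0.3]
gripper_width: 0.0
grasp_force: 0.0
```

Emit:
arm_command(
  moves=[
    [0,0,0,0,0,0,0],
    [0,0,0,0,0,0,0],
    [0,0,0,0,0,0,0],
    [0,0,0,0,0,0,0],
    [0,0,0,0,0,0,0],
  ],
)

```text
t: 7.2
tool_pos: [0.5661, -0.0094, 0.2094]
orientation: [-0.0, 0.993, 0.115, -0.0]
force: [0.9, 0.5, 0.7]
gripper_width: -0.0001
grasp_force: 0.0
```

Run:
```python
from h import *
import cv2
b=eyes.camera("side")[140:240,190:290]
cv2.imwrite("pics/i.png",cv2.resize(b,None,fx=6,fy=6))
```

```text
(no output)
```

View pics/i.png

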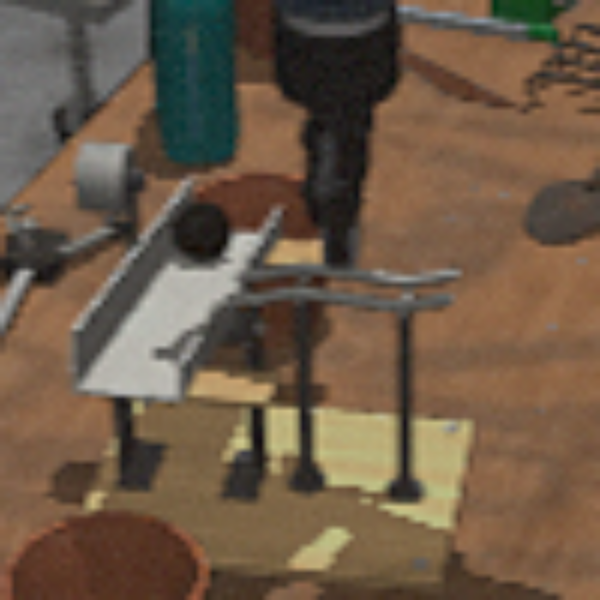

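The rear ball (203,232) is rolling down the gate towards the right pot. I back away, wait, then check the pot from above.

Emit:
arm_command(
  moves=[
    [0,0,0,-2,-0.4,0,0],
    [0,0,0,-3,-0.6,0,0],
    [0,0,0,-3,-0.6,0,0],
    [0,0,0,-3,-0.6,1,0],
    [0,0,0,-3,2,2,0],
    [0,0,0,-3,4,2,0],
    [0,0,0,-1,4,2,0],
    [0,0,0,0,4,0,0],
  ],
)

```text
t: 8.05
tool_pos: [0.3881, 0.1069, 0.2805]
orientation: [-0.0, 0.993, 0.115, 0.002]
force: [0.4, 0.5, -0.1]
gripper_width: -0.0001
grasp_force: 0.0
```

Emit:
arm_command(
  moves=[
    [0,0,0,0,2,0,0],
    [0,0,0,0,0,0,0],
    [0,0,0,0,0,0,0],
    [0,0,0,0,0,0,0],
    [0,0,0,0,0,0,0],
    [0,0,0,0,0,0,0],
    [0,0,0,0,0,0,0],
    [0,0,0,0,0,0,0],
  ],
)

```text
t: 8.85
tool_pos: [0.3885, 0.1255, 0.2779]
orientation: [0.0, 0.993, 0.115, -0.0]
force: [-0.4, -0.5, 0.4]
gripper_width: -0.0
grasp_force: 0.0
```

Run:
```python
from h import *
import cv2
a=eyes.camera("top")[125:228,165:325]
cv2.imwrite("pics/j.png",cv2.resize(a,None,fx=4,fy=4))
```

```text
(no output)
```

View pics/j.png

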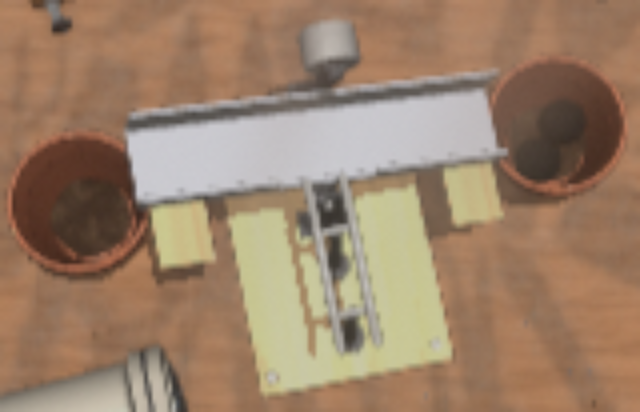

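Both balls lie in the right pot, at (562,120) and (535,157). I let them settle for another 0.8 s and hand in.

Emit:
arm_command(
  moves=[
    [0,0,0,0,0,0,0],
    [0,0,0,0,0,0,0],
    [0,0,0,0,0,0,0],
    [0,0,0,0,0,0,0],
    [0,0,0,0,0,0,0],
    [0,0,0,0,0,0,0],
    [0,0,0,0,0,0,0],
    [0,0,0,0,0,0,0],
  ],
)

```text
t: 9.7
tool_pos: [0.3884, 0.1258, 0.2779]
orientation: [0.0, 0.993, 0.115, -0.0]
force: [0.4, -0.6, -0.3]
gripper_width: 0.0001
grasp_force: 0.0
```

```bash
python3 -c "
from rig import order
print(order.job_done())"
```

```text
the job is handed in; nothing more can be done
None
```

The gate is rocked over to the right, both balls rolled into the right pot, and the job was handed in at about 9.7 s; the hand-in call returned no verdict.

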